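# Lock the tape roll on the unwinder with its bayonet hub lock

## Task

Fit the hub lock into the socket in the middle of the tape unwinder and turn it clockwise by its lever until its ramps have pulled it down firmly tight, but do not force it. Then let go, and leave the other things on the bench where they are.

Things in the scene. Friction and masses are not known exactly. Their poses are not given: they have to be found in the camera images.
- lock_grip (a point): Centre of the grip bar on top of the hub lock, on its axis, 49 mm above its underside. The bar is black, 42 mm long (x) x 24 wide (y) x 42 high. Own x = the way the lever points, z up. The hub lock (0.2 to 0.4 kg) is a steel plug with this bar and one lever, loose and upright on the bench at first.
- hub_lock: The hub lock; origin at the centre of its underside, x along the lever, z up. Under the grip bar a round flange, 74 mm in diameter, 22 to 28 mm above the underside; below it the plug, 52 mm in diameter with bevelled foot, with two opposite ramped ears at its foot reaching out to 68 mm diameter.
- lever_end (a point): Point in the lever of the hub lock, 105 mm from its axis, 36 mm above the lock's underside. The lever is a straight black bar, 14 x 14 mm, 29 to 43 mm above the underside, reaching 120 mm from the axis. The sideways push here needed to turn the lock is 1 or 2 N while loose; 8 to 12 N (about 1 N m) when properly tight; 16 N or more is forcing it.
- unwinder: Fixed tape unwinder: grey base disc 170 mm in diameter, brown tape roll 148 mm in diameter, top at 66 mm; in its middle an aluminium collar, 89 mm outer and 71 mm inner diameter, top at 76 mm. Two steel guide pins 59 mm high stand 100 mm out on its +x side. Origin at the centre of its underside, z up.
- socket (a point): Centre of the collar's mouth, level with its top, 76 mm above the bench; axes as the unwinder's. The hub lock drops in here with about 1.5 mm play all round when its lever points along the unwinder's +x or its -x (up to 10 degrees clockwise or 40 anticlockwise of that also goes in); elsewhere its ears land on the lugs.
- seat_mean (a point): Mean place of the sprung rubber seat in the collar on which the lock's underside comes to rest, 61 mm above the bench, 15 mm below the mouth. Wear, which cannot be seen or measured, puts the true seat up to 1.6 mm higher or lower. It yields about 1 mm per 35 N.
- lug (a point): Inner end of one of the collar's two lugs, on the unwinder's +y side (the other is at -y); the lugs are 55 mm apart. Turned clockwise seen from above, the lock's ears run loosely under the lugs, then the ramps wedge it down on the seat, harder with every degree; it stays as left. It is tight with the lever 40 to 80 degrees clockwise of x, depending on the seat: to be felt.
- carton_a: upright kraft carton 140 x 45 x 100 mm; stands by, not part of the job. Origin at the centre of its underside.
- carton_b: upright kraft carton 140 x 45 x 100 mm; stands by, not part of the job. Origin at the centre of its underside.
- carton_c: small kraft carton 100 x 70 x 50 mm; stands by, not part of the job. Origin at the centre of its underside.
- tape_measure: grey tape measure 66 x 34 x 58 mm; stands by, not part of the job. Origin at the centre of its underside.
- marker: white marker pen with black cap, 125 mm long, 14 mm thick, lying; stands by, not part of the job. Origin at the centre of its underside.
- drink_can: plain metal drink can, 66 mm diameter, 120 mm high; stands by, not part of the job. Origin at the centre of its underside.
- spare_tape: spare roll of brown tape lying flat, 100 mm outer diameter, 48 mm high; stands by, not part of the job. Origin at the centre of its underside.
Not all that is in view belongs to the job. What is shaped like the unwinder but blue is not meant. Leave any red look-alike of the hub_lock alone.

How it is judged:
By the outcome, as a careful person would: the job done as asked, in the order asked, and still so for the second after the job is handed in, with the robot touching nothing.
It also fails if it takes over 64 s, if anything falls off the work surface, if the arm or the gripper's body presses on something with over 40 N, if the wrist force passes 120 N, or if a joint passes its speed limit or range.

## Robot

A 7-joint arm with a two-finger parallel gripper is mounted at the origin on the work surface. World frame = base frame: x ahead of the robot, y to its left, z up, the work surface at z = 0. Lengths are in m, angles in degrees, forces in N, time in s.
With the tool pointing down it reaches from about 0.35 to 0.9 m from the base axis. Payload 7.2 kg.
Tool frame: the origin (TCP) lies midway between the tips of the shut fingers; the grasp point (between the pads) lies 19 mm behind it (r.hold_point_z is the distance from the TCP to the grasp point, in m); x points along the fingers, y is the direction in which the jaws open and shut, and the axes are right-handed (so a half turn about x gives the same grasp; the last joint's range is limited). The gripper opens to 85 mm and grips with 20 to 120 N. Pads are 22 mm wide; open, the fingers measure 114 mm over their backs; the gripper's body (76 mm by 85 mm) begins 54 mm behind the grasp point. The pads swing forward as they close: fully open they stand 13 mm farther back than shut.
Start: joints at [-68.423, 23.554, -0.728, 91.456, 0.321, 64.991, -4.71], TCP at [0.269, 0.564, 0.202] pointing down, gripper open.
Joint ranges: [-169.25, 169.25], [-16.82, 113.86], [-84.01, 82.57], [7.8, 145.47], [-59.2, 239.2], [7.22, 106.19], [-163.78, 163.78]. Speed limits (degrees/s): [136.94, 136.94, 172.46, 172.46, 180, 180, 180].

## Interface

Orientations are given as a 3x3 rotation matrix whose columns are the frame's x, y, z axes.
In Python, from cell import r gives the robot as it stands. Calls block until the motion is done:
- r.reach(position, orientation): joint-space move of the TCP to a pose.
- r.move_linear(position, max_speed=0.15, ori=None, threshold=None): straight line of the TCP; ori=None keeps the orientation; max_speed is the mean speed in m/s. With threshold (N) it stops when the force on the tool has changed by that much, and returns True; else False.
- r.goto_joints(angles): joint-space move.
- r.let_go() and r.gripper_close(): open the fingers fully, or close them until they stop; the grip force is fixed at half the most.
- r.pause(seconds).
- r.inverse_kinematics(position, orientation): joint angles nearest the present ones, or None.
- r.read_camera(name): name is "scene" or "top"; returns a dict with "image" (480x640x3 uint8, blue, green, red), "range_z" (480x640 float32, m along the optical axis (not along the pixel's ray), 0 where there is no reading), "fx", "fy", "cx", "cy" (pixels), "dist" ([k1, k2, p1, p2, k3] as OpenCV has them; the pictures are not rectified), "rvec" (rotation vector, rad) and "tvec" (3), from world to camera coordinates, as OpenCV has them. Camera axes: x right, y down, z forward; pixel columns grow to the right and rows downward; lengths in m; the calibration is good to about 2 mm. A picture is of the moment at which its call begins.
A pose or a line that the arm cannot do raises r.IKError and nothing moves.
- r.finish_job(): hands the job in, once; it reports no verdict.
Readings, each from a call of its own:
- r.get_time(): time.
- r.get_joints(): joint angles.
- r.get_joint_velocities(): joint speeds.
- r.get_joint_torque(): joint torques, N m.
- r.get_tcp_pos(): TCP position.
- r.get_tool_rot(): TCP orientation.
- r.get_force(): force on the tool from outside, world axes, zero at the start.
- r.get_ft_torque(): the same for the moment, N m.
- r.get_finger_gap(): finger opening in m.
Only numpy, scipy, OpenCV 4.12 (cv2) and the standard library are available. Lean on these libraries where they do the work, as an engineer would, in place of code of your own. Each camera call takes 0.05 s, during which the arm holds its last target.

## Working session

There is one attempt and no reset: what is moved stays moved. The work goes in short steps, each a Python script; the robot and the scene stay as the last script left them, time stands still between calls to the robot, and variables do not carry over. Pictures are saved under pics/ and viewed, and the job is handed in when it is done.

```bash
mkdir -p pics; ls
python3 - <<'E'
from cell import r
import cv2,numpy as np,pickle
for n in("scene","top"):
    c=r.read_camera(n); pickle.dump(c,open(n+".pkl","wb")); cv2.imwrite(f"pics/{n}0.png",c["image"])
    R=cv2.Rodrigues(np.array(c["rvec"]))[0]; print(n,-R.T@np.array(c["tvec"]).ravel(),R[2],c["fx"],c["dist"])
print(r.get_time(),r.get_tool_rot(),r.hold_point_z,r.get_finger_gap())
E
```

```text
pics
scene [ 1.1398743  -0.14442679  1.08027115] [-0.51147152  0.11712407 -0.8512807 ] 447.6046597603267 [0.02541724 0.         0.         0.         0.        ]
top [ 0.48763208 -0.01673033  1.0935132 ] [ 0.05328496 -0.00227498 -0.99857676] 481.30788877124655 [-0.00925104  0.          0.          0.          0.        ]
0.1 [[-5.64741171e-04  4.30258792e-01  9.02705407e-01]
 [-1.36591806e-03  9.02704377e-01 -4.30259156e-01]
 [-9.99998908e-01 -1.47600668e-03  7.79039295e-05]] 0.0187 0.08566221753604797
```

View pics/scene0.png

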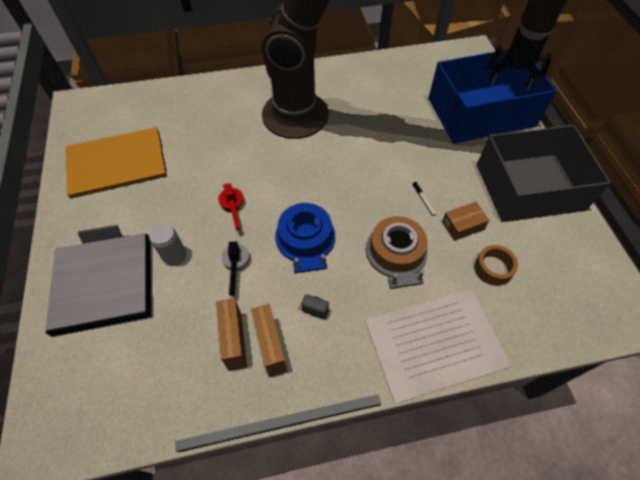

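View pics/top0.png

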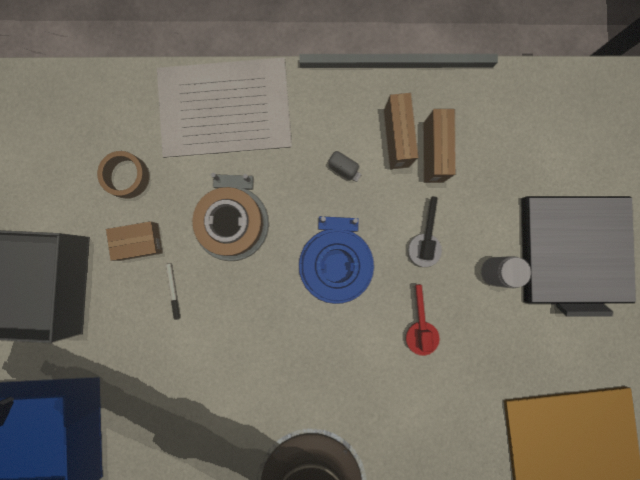

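```bash
cat > h.py <<'E'
import cv2,numpy as np,pickle
def load(n): return pickle.load(open(n,"rb"))
def KD(c): return np.array([[c["fx"],0,c["cx"]],[0,c["fy"],c["cy"]],[0,0,1.]]),np.array(c["dist"])
def ray(c,uv,z):
    K,D=KD(c); uv=np.asarray(uv,float).reshape(-1,1,2)
    n=cv2.undistortPoints(uv,K,D).reshape(-1,2); R=cv2.Rodrigues(np.array(c["rvec"]))[0]
    C=-R.T@np.array(c["tvec"]).ravel(); d=np.c_[n,np.ones(len(n))]@R
    return C+d*((z-C[2])/d[:,2])[:,None]
def cloud(c):
    h,w=c["range_z"].shape; u,v=np.meshgrid(np.arange(w),np.arange(h)); K,D=KD(c)
    n=cv2.undistortPoints(np.stack([u,v],-1).reshape(-1,1,2).astype(float),K,D).reshape(-1,2)
    Z=c["range_z"].reshape(-1,1); R=cv2.Rodrigues(np.array(c["rvec"]))[0]
    P=(np.c_[n,np.ones(len(n))]*Z-np.array(c["tvec"]).ravel())@R
    P[Z[:,0]<=0]=np.nan
    return P.reshape(h,w,3)
E
python3 - <<'E'
from h import *
c=load("top.pkl");s=load("scene.pkl")
def crop(c,x0,x1,y0,y1,k): return cv2.resize(c["image"][y0:y1,x0:x1],None,fx=k,fy=k,interpolation=cv2.INTER_CUBIC)
a=crop(c,395,465,190,275,6); b=crop(c,185,275,165,270,5)
H=max(a.shape[0],b.shape[0]); im=np.zeros((H,a.shape[1]+b.shape[1],3),np.uint8); im[:a.shape[0],:a.shape[1]]=a; im[:b.shape[0],a.shape[1]:]=b
cv2.imwrite("pics/crop.png",im[:600,:800]); print(im.shape)
for nm,c,bx in(("top",c,(395,465,190,275)),("scene",s,(215,260,235,305))):
    P=cloud(c); x0,x1,y0,y1=bx; p=P[y0:y1,x0:x1].reshape(-1,3); g=c["image"][y0:y1,x0:x1].max(2).ravel()
    ok=np.isfinite(p[:,0])
    bar=ok&(p[:,2]>.06)&(p[:,2]<.08); lev=ok&(p[:,2]>.032)&(p[:,2]<.052)&(g<50)
    print(nm,bar.sum(),p[bar].mean(0),p[bar].min(0),p[bar].max(0)); print(lev.sum(),p[lev].mean(0),p[lev].min(0),p[lev].max(0))
E
```

```text
(525, 870, 3)
top 226 [ 0.52045469 -0.25617398  0.06801226] [ 0.49965819 -0.27172085  0.06131898] [ 0.54262226 -0.24256328  0.07444422]
193 [ 0.57917057 -0.26233377  0.04111383] [ 0.50431293 -0.2772571   0.03254951] [ 0.63441893 -0.24208394  0.05156493]
scene 149 [ 0.52527967 -0.25375561  0.07037304] [ 0.49964496 -0.26808052  0.06008111] [ 0.68354665 -0.23955617  0.07824385]
228 [ 0.58201943 -0.26239743  0.04323719] [ 0.51166335 -0.27713975  0.03236062] [ 0.63986159 -0.24080313  0.05184508]
```

View pics/crop.png

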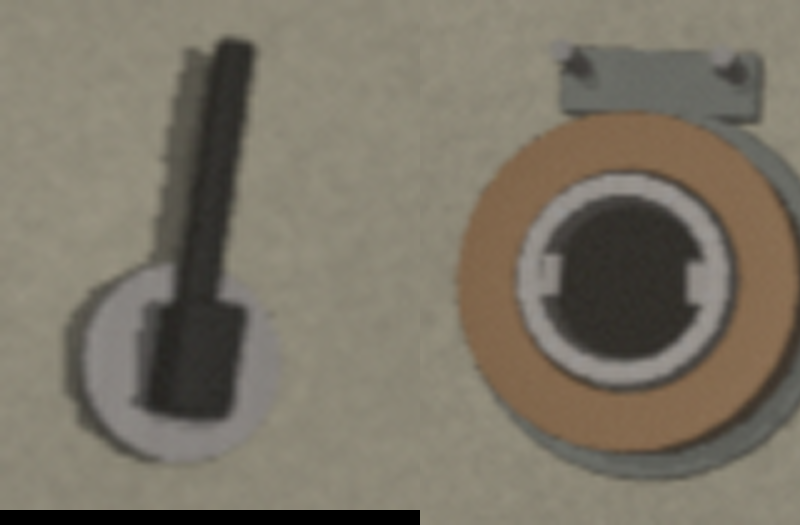

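Run:
```python
from h import *
def circ(p):
    A=np.c_[2*p[:,:2],np.ones(len(p))]; q=np.linalg.lstsq(A,(p[:,:2]**2).sum(1),rcond=None)[0]
    rr=np.sqrt(q[2]+q[0]**2+q[1]**2); return q[:2],rr,np.abs(np.hypot(*(p[:,:2]-q[:2]).T)-rr).max()
def robust(p):
    for _ in range(6):
        q,rr,_=circ(p); d=np.abs(np.hypot(*(p[:,:2]-q).T)-rr); p=p[d<max(.0015,2*d.std())]
    return circ(p)+(len(p),)
def big(m):
    k=cv2.findContours(m,cv2.RETR_CCOMP,cv2.CHAIN_APPROX_NONE)[0]; return max(k,key=cv2.contourArea).reshape(-1,2)
for nm,bx_u,bx_l in(("top",(185,275,165,270),(395,465,190,275)),("scene",(360,435,205,290),(215,260,235,305))):
    c=load(nm+".pkl"); im=c["image"].astype(int); sat=im.max(2)-im.min(2); val=im.max(2)
    P=cloud(c)
    # collar: grey pixels with height near .076 
    m=np.zeros(val.shape,np.uint8); x0,x1,y0,y1=bx_u; S=np.s_[y0:y1,x0:x1]
    m[S]=((sat<25)&(val>110)&(P[...,2]>.068)&(P[...,2]<.085))[S]
    k,h=cv2.findContours(m,cv2.RETR_CCOMP,cv2.CHAIN_APPROX_NONE)
    o=max(k,key=cv2.contourArea).reshape(-1,2); print(nm,"collar outer",robust(ray(c,o,.076)), m.sum())
    inn=[q for q,hh in zip(k,h[0]) if hh[3]>=0]; 
    if inn:
        i=max(inn,key=cv2.contourArea).reshape(-1,2); print(" inner",robust(ray(c,i,.076)))
    # tape roll (brown)
    m[:]=0; m[S]=((sat>35)&(P[...,2]>.055))[S]; print(" tape",robust(ray(c,big(m),.066)))
    # lock flange
    x0,x1,y0,y1=bx_l; S=np.s_[y0:y1,x0:x1]
    print(" flange val",np.percentile(val[S],[1,10,30,50,70,90,99]))
    m[:]=0; m[S]=((P[...,2]>.018)&(P[...,2]<.034)&(val>90))[S]; print(" flange",robust(ray(c,big(m),.028)))
    # lever direction
    b=np.zeros_like(m); b[S]=(val<62)[S]; 
    ys,xs=np.nonzero(b); p=ray(c,np.c_[xs,ys],.043); q=ray(c,[[425,248]] if nm=="top" else [[234,258]],.028)[0]
    d=np.hypot(*(p[:,:2]-q[:2]).T); s=p[(d>.045)&(d<.14)]
    line=cv2.fitLine(s[:,:2].astype(np.float32),cv2.DIST_HUBER,0,1e-4,1e-4).ravel(); print(" lever",line,np.degrees(np.arctan2(line[1],line[0])),s[:,0].max(),len(s))
c=load("top.pkl")
```

```text
top collar outer (array([0.58328664, 0.17774583]), np.float64(0.04352176601302912), np.float64(0.0012032823351648056), 116) 525
 inner (array([0.58326064, 0.17776492]), np.float64(0.037091318223192296), np.float64(0.001326511505645972), 83)
 tape (array([0.58314833, 0.17755369]), np.float64(0.07190832920542521), np.float64(0.0013129250323578867), 190)
 flange val [ 44.   71.  137.  140.  141.3 144.  148. ]
 flange (array([ 0.52027554, -0.25619973]), np.float64(0.03592680532759489), np.float64(0.0012811440457616424), 80)
 lever [ 0.9837431  -0.17958172  0.6024156  -0.26724282] -10.345396 0.636158644005673 195
scene collar outer (array([0.58312656, 0.17859845]), np.float64(0.04270081913009514), np.float64(0.00141052158659076), 75) 292
 inner (array([0.58214342, 0.17948175]), np.float64(0.036960576699707384), np.float64(0.0013492492820792595), 58)
 tape (array([0.58378944, 0.17889135]), np.float64(0.07378033693023142), np.float64(0.001477527939717796), 126)
 flange val [  7.   34.9 130.  161.  165.  169.  174. ]
 flange (array([ 0.51866679, -0.25158326]), np.float64(0.033337634136672574), np.float64(0.001308424121597894), 25)
 lever [ 0.9787472  -0.20507059  0.6050785  -0.26528198] -11.833631 0.6444851683615336 161
```

Run:
```python
from h import *
c=load("top.pkl"); im=c["image"].astype(int); val=im.max(2)
# lugs: grey pixels inside r<.034 at z ~ .07
ys,xs=np.mgrid[165:270,185:275]; ys=ys.ravel();xs=xs.ravel()
p=ray(c,np.c_[xs,ys],.076); o=np.array([.5833,.1778]); d=p[:,:2]-o; rr=np.hypot(*d.T)
m=(rr<.0335)&(rr>.026)&(val[ys,xs]>105); a=d[m]
L=a[a[:,1]>0].mean(0); R=a[a[:,1]<0].mean(0); print(m.sum(),L,R,"x axis deg",np.degrees(np.arctan2(-(L-R)[0],(L-R)[1])))
P=cloud(c)
# plate (grey, z<.03, x> center)
s=im.max(2)-im.min(2); q=ray(c,np.c_[xs,ys],.0); 
print(P[178:186:1,232,2].round(3), im[182,232])
sub=P[165:200,200:265]; 
pz=(sub[...,2]>.04)&(sub[...,0]>.655); print(sub[pz].round(3))
# plate colour
plate=(s<18)&(val<125)&(val>70); mm=np.zeros(val.shape,np.uint8); mm[168:188,205:260]=plate[168:188,205:260]
n,lab,st,ce=cv2.connectedComponentsWithStats(mm); i=1+np.argmax(st[1:,4]); print(st[i],ce[i])
yy,xx=np.nonzero(lab==i); t=cv2.minAreaRect(np.c_[xx,yy].astype(np.float32)); print(t)
bp=cv2.boxPoints(t); w=ray(c,bp,.008); print(w.round(4))
s_=load("scene.pkl"); k=cv2.resize(s_["image"][200:300,355:440],None,fx=6,fy=6,interpolation=cv2.INTER_CUBIC); cv2.imwrite("pics/s_unw.png",k)
```

```text
39 [0.00170972 0.03021082] [-0.00257666 -0.03048253] x axis deg -4.039721581699737
[0.012 0.014 0.012 0.013 0.016 0.012 0.012 0.014] [101 107 106]
[[0.687 0.21  0.061]
 [0.688 0.209 0.058]
 [0.687 0.206 0.061]
 [0.686 0.213 0.059]
 [0.686 0.211 0.057]
 [0.686 0.208 0.058]
 [0.686 0.206 0.057]
 [0.686 0.204 0.057]
 [0.686 0.141 0.058]
 [0.686 0.139 0.058]
 [0.684 0.213 0.056]
 [0.684 0.211 0.058]
 [0.683 0.208 0.061]
 [0.684 0.206 0.058]
 [0.684 0.204 0.059]
 [0.685 0.203 0.053]
 [0.683 0.141 0.059]
 [0.683 0.139 0.059]
 [0.683 0.137 0.058]
 [0.684 0.135 0.056]
 [0.682 0.211 0.057]
 [0.681 0.208 0.059]
 [0.681 0.206 0.058]
 [0.682 0.204 0.057]
 [0.683 0.204 0.05 ]
 [0.685 0.203 0.041]
 [0.681 0.143 0.061]
 [0.681 0.141 0.059]
 [0.681 0.139 0.057]
 [0.681 0.137 0.059]
 [0.682 0.135 0.053]
 [0.683 0.134 0.049]
 [0.68  0.209 0.054]
 [0.68  0.207 0.056]
 [0.681 0.206 0.049]
 [0.682 0.205 0.042]
 [0.679 0.141 0.056]
 [0.679 0.139 0.06 ]
 [0.679 0.137 0.059]
 [0.679 0.135 0.058]
 [0.68  0.133 0.051]
 [0.68  0.209 0.044]
 [0.68  0.208 0.042]
 [0.677 0.139 0.055]
 [0.677 0.137 0.057]
 [0.677 0.135 0.055]
 [0.679 0.134 0.046]
 [0.676 0.138 0.048]
 [0.677 0.137 0.043]
 [0.656 0.183 0.064]
 [0.656 0.18  0.069]
 [0.656 0.179 0.063]
 [0.656 0.176 0.066]
 [0.656 0.174 0.065]
 [0.657 0.173 0.061]
 [0.656 0.17  0.066]]
[212 174  42  14 501] [232.65668663 180.89021956]
((232.5, 180.5), (13.0, 41.0), 90.0)
[[0.6954 0.2216 0.008 ]
 [0.6951 0.1283 0.008 ]
 [0.6653 0.1282 0.008 ]
 [0.6656 0.2214 0.008 ]]
```

View pics/s_unw.png

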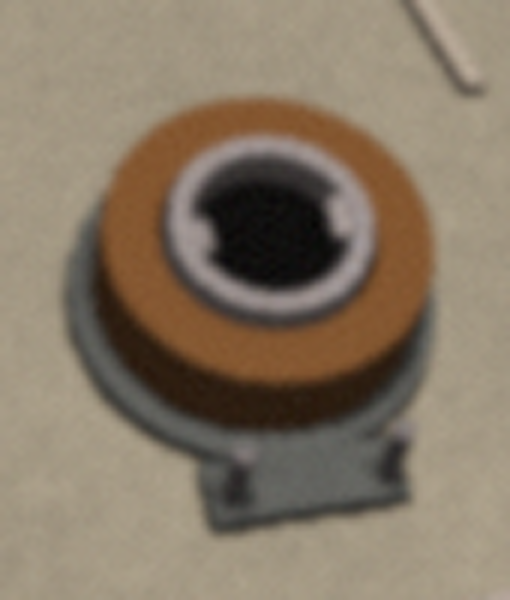

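```bash
cat >> h.py <<'E'
def O(a):
    a=np.radians(a); c,s=np.cos(a),np.sin(a)
    return np.array([[0,-s,c],[0,c,s],[-1,0,0.]])
LK=np.array([.5205,-.2562]); LA=-10.5; SK=np.array([.5833,.1778]); UA=-3.0
E
python3 - <<'E'
from h import *
from cell import r
r.reach([*LK,.16],O(LA)); print(r.get_time(),r.get_joints())
r.move_linear([*LK,.037],.12,threshold=8)
print(r.get_tcp_pos(),r.get_force())
r.gripper_close(); print(r.get_finger_gap(),r.get_tcp_pos(),r.get_tool_rot()[:,2])
r.move_linear([*LK,.19],.15); print(r.get_force(),r.get_finger_gap(),r.get_time())
c=r.read_camera("scene"); cv2.imwrite("pics/held.png",c["image"])
E
```

```text
3.1167 [-11.89764054  26.47351058  45.5384333  102.90193885 -21.63791945
  59.73198226 121.35607485]
[ 0.5209542  -0.25654975  0.03768033] [ 0.57173362 -0.84057864 -0.15581516]
0.021453812203864137 [ 0.520894   -0.2560059   0.03741433] [ 9.83302999e-01 -1.81974726e-01  6.40517656e-04]
[-0.36710194  0.26623073 -2.98212082] 0.021411674743632286 6.0667
```

View pics/held.png

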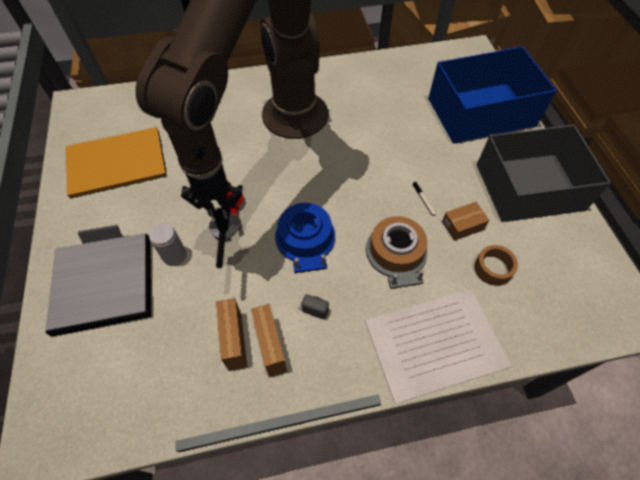

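Run:
```python
from h import *
from cell import r
A=UA+12
print(r.inverse_kinematics([*SK,.19],O(A)))
r.move_linear([.53,-.05,.20],.25)
r.reach([*SK,.17],O(A)); print(r.get_time(),r.get_tcp_pos(),r.get_joints())
c=r.read_camera("scene"); pickle.dump(c,open("s1.pkl","wb")); cv2.imwrite("pics/over.png",cv2.resize(c["image"][130:330,320:480],None,fx=3,fy=3,interpolation=cv2.INTER_CUBIC))
```

```text
[-53.48844451  27.65431921  45.48225605  96.74459728 -21.47064068
  64.71031387  97.06210015]
8.025 [0.58356869 0.1757362  0.17002964] [-47.90882227  26.80267499  37.09277033  97.75953297 -17.93199727
  61.51905604  93.74131557]
```

View pics/over.png

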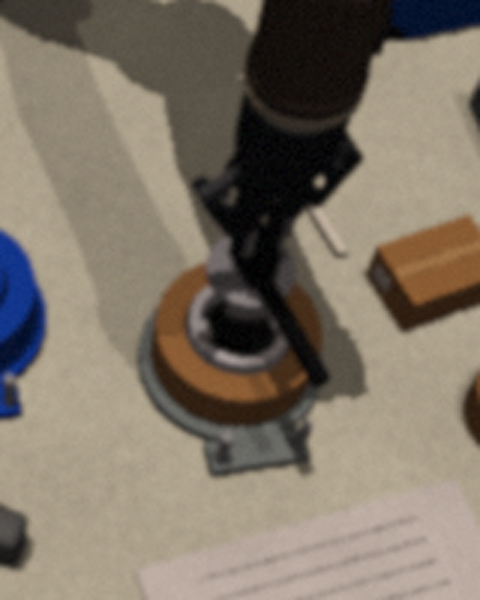

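Run:
```python
from h import *
from cell import r
r.pause(.2); print(r.get_tcp_pos())
r.move_linear([*SK,.125],.1); r.pause(.2); p=r.get_tcp_pos(); f0=r.get_force(); print(p,f0)
cor=SK-p[:2]; cor=np.clip(cor,-.003,.003); print("cor",cor)
hit=r.move_linear([*(SK+cor),.100],.03,threshold=6)
print(hit,r.get_tcp_pos(),r.get_force(),r.get_ft_torque(),r.get_tool_rot()[:,2],r.get_time())
```

```text
[0.58364688 0.17623913 0.17050952]
[0.58379929 0.17789705 0.12575834] [ 0.86933615 -0.85171918 -2.66189401]
cor [-4.99287451e-04 -9.70487580e-05]
False [0.58290747 0.17766545 0.10014301] [-0.40994669 -0.24713948 -2.53986933] [ 0.00076783 -0.017453   -0.031708  ] [9.87696256e-01 1.56384382e-01 1.73815450e-04] 10.0583
```

Run:
```python
from h import *
from cell import r
p=r.get_tcp_pos()
hit=r.move_linear([p[0],p[1],.0945],.015,threshold=5)
print(hit,r.get_tcp_pos(),r.get_force(),r.get_time())
r.let_go(); p=r.get_tcp_pos(); r.move_linear([p[0],p[1],.22],.2)
r.gripper_close()
# go aside on +y side
tgt=[.60,.36,.22]
print(r.get_time(),r.get_force(),r.get_finger_gap())
r.reach(tgt,O(0)); print(r.get_joints(),r.get_time())
for n in("top","scene"):
    c=r.read_camera(n); pickle.dump(c,open(n+"2.pkl","wb"))
    b=(150,330,120,290) if n=="top" else (340,470,180,310)
    cv2.imwrite(f"pics/{n}2.png",cv2.resize(c["image"][b[2]:b[3],b[0]:b[1]],None,fx=4,fy=4,interpolation=cv2.INTER_CUBIC)[:600,:800])
```

```text
True [0.58326959 0.17824899 0.09637372] [-2.00687948 -0.03871107  6.19765907] 10.3917
12.575 [-0.57259499 -0.42326066 -0.49145081] -8.068136516009789e-05
[-57.76611609  33.90290301  37.45340273  80.263333   -20.72643809
  72.79736592  71.08349653] 13.3333
```

View pics/top2.png

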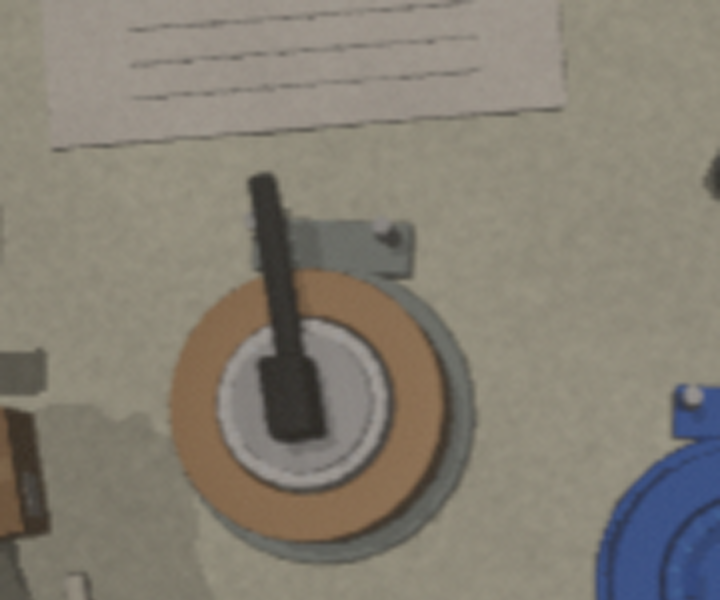

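View pics/scene2.png

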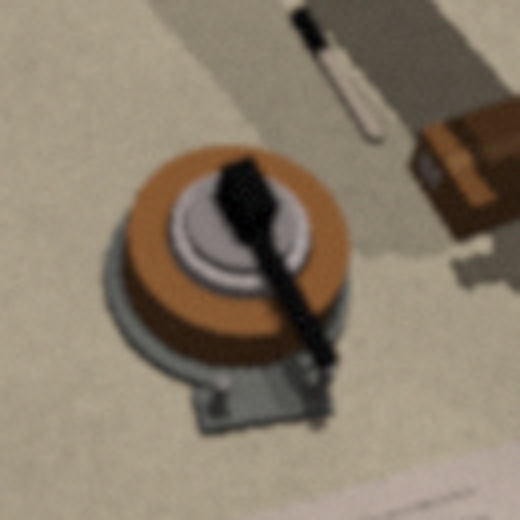

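```bash
cat >> h.py <<'E'
def pp(a,off,rad=.105,z=.086):
    t=np.radians(a); e=np.array([np.cos(t),np.sin(t)]); n=np.array([-e[1],e[0]])
    return np.array([*(SK+rad*e+off*n),z])
E
python3 - <<'E'
from h import *
from cell import r
for d in(90,-90,0,180):
    out=[]
    for a in range(10,-95,-15):
        q=r.inverse_kinematics(pp(a,.019),O(a+d)); out.append(None if q is None else np.round(q,0).tolist())
    print(d,*out,sep="\n")
c=load("top2.pkl"); im=c["image"]; S=np.s_[150:290,180:260]
ys,xs=np.nonzero(im.max(2)<62); p=ray(c,np.c_[xs,ys],.104); d=p[:,:2]-SK; rr=np.hypot(*d.T); s=p[(rr>.05)&(rr<.13)&(d[:,0]>0.03)]
l=cv2.fitLine(s[:,:2].astype(np.float32),cv2.DIST_HUBER,0,1e-4,1e-4).ravel(); print(len(s),l,np.degrees(np.arctan2(l[1],l[0])))
E
```

```text
90
[0.0, 43.0, -36.0, 82.0, 27.0, 64.0, 150.0]
[-27.0, 38.0, 13.0, 85.0, -9.0, 58.0, 163.0]
[-29.0, 38.0, 19.0, 86.0, -14.0, 58.0, 154.0]
[-30.0, 38.0, 23.0, 89.0, -16.0, 57.0, 143.0]
[-31.0, 36.0, 26.0, 92.0, -19.0, 56.0, 132.0]
[-33.0, 35.0, 30.0, 96.0, -21.0, 55.0, 120.0]
[-35.0, 34.0, 34.0, 100.0, -23.0, 54.0, 108.0]
-90
[-51.0, 48.0, 51.0, 86.0, -39.0, 65.0, 18.0]
[-50.0, 49.0, 54.0, 86.0, -42.0, 67.0, 7.0]
[-50.0, 50.0, 58.0, 88.0, -45.0, 67.0, -3.0]
[-50.0, 51.0, 61.0, 90.0, -47.0, 68.0, -14.0]
[-51.0, 51.0, 64.0, 93.0, -49.0, 68.0, -25.0]
[-52.0, 51.0, 67.0, 97.0, -51.0, 68.0, -36.0]
[-54.0, 51.0, 71.0, 101.0, -52.0, 68.0, -47.0]
0
[-41.0, 42.0, 32.0, 85.0, -24.0, 60.0, 97.0]
[-41.0, 42.0, 35.0, 86.0, -26.0, 61.0, 86.0]
[-40.0, 42.0, 39.0, 87.0, -29.0, 61.0, 75.0]
[-41.0, 42.0, 42.0, 89.0, -31.0, 60.0, 64.0]
[-42.0, 41.0, 45.0, 93.0, -32.0, 60.0, 53.0]
[-43.0, 40.0, 47.0, 96.0, -34.0, 59.0, 41.0]
[-45.0, 39.0, 51.0, 100.0, -35.0, 58.0, 29.0]
180
[-57.0, 58.0, 70.0, 86.0, -55.0, 75.0, -62.0]
[-56.0, 59.0, 71.0, 87.0, -57.0, 76.0, -74.0]
[-54.0, 58.0, 71.0, 88.0, -56.0, 75.0, -86.0]
[-53.0, 57.0, 71.0, 90.0, -56.0, 74.0, -98.0]
[-53.0, 56.0, 71.0, 93.0, -55.0, 73.0, -111.0]
[22.0, 44.0, -54.0, 92.0, 38.0, 65.0, 164.0]
[21.0, 39.0, -48.0, 96.0, 32.0, 60.0, 152.0]
193 [0.98459184 0.17486815 0.6644319  0.1885679 ] 10.070985
```

```bash
cat >> h.py <<'E'
def tang(f,a):
    t=np.radians(a); return -(f@np.array([-np.sin(t),np.cos(t),0]))*-1  # reaction along +n when pushing toward -n
E
python3 - <<'E'
from h import *
from cell import r
a=9.5
r.reach(pp(a,.040,z=.16),O(a-90)); r.move_linear(pp(a,.040),.15)
r.pause(.2); f0=r.get_force(); np.save("f0.npy",f0); print(f0,r.get_tcp_pos(),pp(a,.04),r.get_time())
hit=r.move_linear(pp(a,.012),.04,threshold=1.2)
p=r.get_tcp_pos(); t=np.radians(a); print(hit,"off",(p[:2]-SK)@[-np.sin(t),np.cos(t)],r.get_force()-f0,r.get_time())
E
```

```text
[-0.04710697 -1.09157384 -0.81499524] [0.68099395 0.23467343 0.08737084] [0.68025808 0.23458142 0.086     ] 15.225
False off 0.012327858181951978 [-0.51813302 -0.20440253  0.63342847] 16.075
```

Run:
```python
from h import *
from cell import r
for n in("top","scene"):
    c=r.read_camera(n); pickle.dump(c,open(n+"3.pkl","wb"))
    b=(170,290,130,260) if n=="top" else (340,470,180,310)
    cv2.imwrite(f"pics/{n}3.png",cv2.resize(c["image"][b[2]:b[3],b[0]:b[1]],None,fx=4,fy=4,interpolation=cv2.INTER_CUBIC)[:600,:800])
```

```text
(no output)
```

View pics/top3.png

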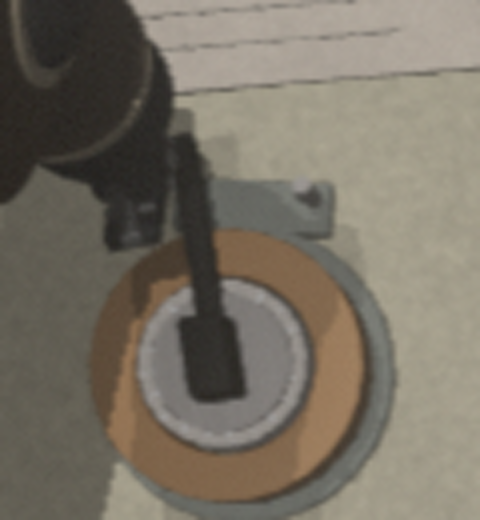

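View pics/scene3.png

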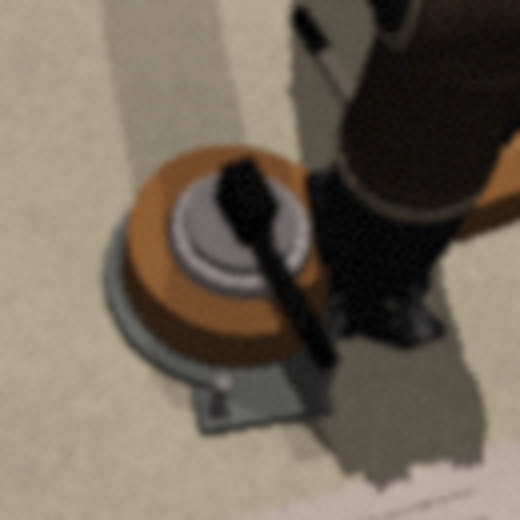

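```bash
cat > push.py <<'E'
from h import *
from cell import r
def run(a,stop,amin,thr=6,fine=3,sp=.03):
    f0=np.load("f0.npy"); ft=0
    while a>amin and ft<stop:
        a-=2 if ft<fine else 1
        hit=r.move_linear(pp(a,.018),sp if ft<fine else .015,ori=O(a-90),threshold=thr)
        f=r.get_force()-f0; ft=tang(f,a); p=r.get_tcp_pos(); d=p[:2]-SK
        q=np.degrees(np.arctan2(d[1],d[0])-np.arctan2(.018,.105))
        print(a,hit,"act%.1f r%.4f"%(q,np.hypot(*d)),"ft%.2f"%ft,f.round(1),"m",np.round(r.get_ft_torque(),2),"t%.1f"%r.get_time())
        if hit: break
    return a
E
python3 - <<'E'
from push import *
run(6.2,4.5,-60)
E
```

```text
4.2 False act4.2 r0.1065 ft1.13 [1.8 1.3 0.5] m [-0.03  0.01 -0.02] t16.5
2.2 False act2.1 r0.1065 ft0.93 [-0.8  0.9  1.1] m [-0.01 -0.02  0.06] t16.7
0.20000000000000018 False act0.1 r0.1065 ft1.01 [-0.2  1.   0.6] m [-0.05 -0.02 -0.07] t17.0
-1.7999999999999998 False act-1.9 r0.1065 ft0.71 [-0.1  0.7  0.7] m [ 0.03  0.01 -0.03] t17.3
-3.8 False act-3.9 r0.1065 ft1.06 [-0.2  1.1  0.4] m [-0.01 -0.    0.06] t17.6
-5.8 False act-5.9 r0.1066 ft1.61 [-0.5  1.7  2. ] m [-0.02 -0.01  0.02] t17.8
-7.8 False act-7.9 r0.1065 ft0.75 [-1.   0.9  0.6] m [-0.01 -0.03 -0.02] t18.1
-9.8 False act-9.9 r0.1066 ft2.06 [0.5 2.  2.1] m [ 0.06  0.03 -0.02] t18.4
-11.8 False act-11.9 r0.1065 ft0.70 [0.3 0.7 1.2] m [ 0.03 -0.    0.02] t18.7
-13.8 False act-13.9 r0.1066 ft1.70 [0.1 1.7 0.6] m [-0.01 -0.01  0.04] t18.9
-15.8 False act-15.9 r0.1066 ft0.44 [0.7 0.2 1.3] m [-0.03 -0.   -0.02] t19.2
-17.8 False act-17.9 r0.1066 ft1.11 [-0.4  1.3  0.7] m [ 0.06  0.02 -0.03] t19.5
-19.8 False act-19.9 r0.1066 ft1.59 [0.2 1.6 0.2] m [ 0.03 -0.04  0.02] t19.8
-21.8 False act-21.9 r0.1066 ft1.45 [-0.1  1.6  1. ] m [
[... 886 characters left out ...]
5.8 False act-45.8 r0.1066 ft1.57 [0.7 1.6 0.9] m [0.02 0.02 0.01] t23.3
-47.8 False act-47.8 r0.1066 ft0.76 [-0.5  1.7  0.7] m [0.   0.01 0.03] t23.6
-49.8 False act-49.8 r0.1066 ft0.84 [0.1 1.2 1.1] m [-0.07 -0.06 -0.04] t23.9
-51.8 False act-51.8 r0.1066 ft-0.02 [-0.8  1.   0.5] m [-0.04 -0.08 -0.02] t24.2
-53.8 False act-53.8 r0.1066 ft0.64 [0.3 0.6 0.6] m [ 0.04  0.08 -0.03] t24.4
-55.8 False act-55.8 r0.1066 ft0.92 [0.7 0.6 1.1] m [ 0.01  0.01 -0.  ] t24.7
-57.8 False act-57.8 r0.1066 ft1.12 [0.6 1.2 1.3] m [-0.02  0.02  0.04] t25.0
-59.8 False act-59.8 r0.1066 ft0.86 [0.7 0.5 0.4] m [-0.   -0.01 -0.02] t25.3
-61.8 False act-61.8 r0.1066 ft1.01 [0.9 0.5 1.2] m [ 0.   -0.01 -0.04] t25.5
```

Pushing has stayed at about 1 N. I'll look to confirm that the lever is following.

Run:
```python
from h import *
from cell import r
ims=[]
for n in("top","scene"):
    c=r.read_camera(n); pickle.dump(c,open(n+"4.pkl","wb"))
    b=(170,300,130,270) if n=="top" else (340,470,180,320)
    ims.append(cv2.resize(c["image"][b[2]:b[3],b[0]:b[1]],None,fx=3,fy=3,interpolation=cv2.INTER_CUBIC))
cv2.imwrite("pics/p4.png",np.hstack(ims))
```

```text
(no output)
```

View pics/p4.png

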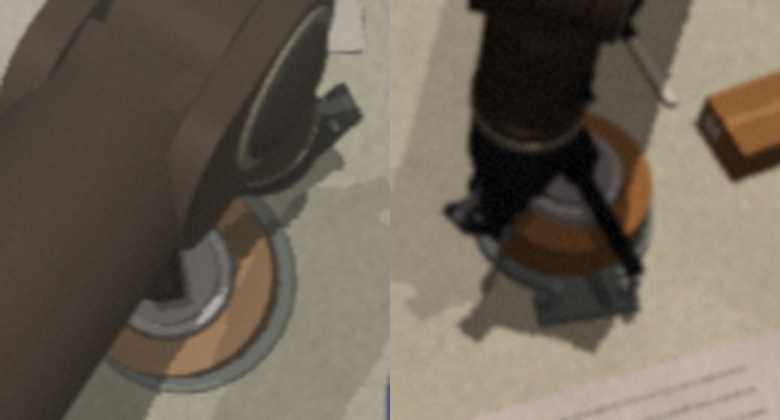

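Run:
```python
from h import *
from cell import r
print(r.get_tcp_pos(),r.get_tool_rot().round(3),r.get_joints(),r.get_finger_gap(),r.get_force())
c=load("scene4.pkl")
cv2.imwrite("pics/s4.png",cv2.resize(c["image"][120:310,330:490],None,fx=4,fy=4,interpolation=cv2.INTER_CUBIC)[:600,:800])
R=cv2.Rodrigues(np.array(c["rvec"]))[0];K,D=KD(c)
P=np.array([r.get_tcp_pos(),[*SK,.131],pp(9.5,0,.12,.1)]); print(cv2.projectPoints(P,np.array(c["rvec"]),np.array(c["tvec"]),K,D)[0].reshape(-1,2))
```

```text
[0.64891554 0.09390876 0.08600997] [[ 0.     0.473 -0.881]
 [ 0.    -0.881 -0.473]
 [-1.     0.    -0.   ]] [-51.88690253  51.5039148   67.69231031  96.22507994 -50.9940605
  68.72255386 -32.89510933] 0.0003155820093388952 [ 0.48758289 -0.70464855  0.88772208]
[[375.58674362 262.88407203]
 [402.51186632 225.9075587 ]
 [422.74638947 271.07290797]]
```

View pics/s4.png

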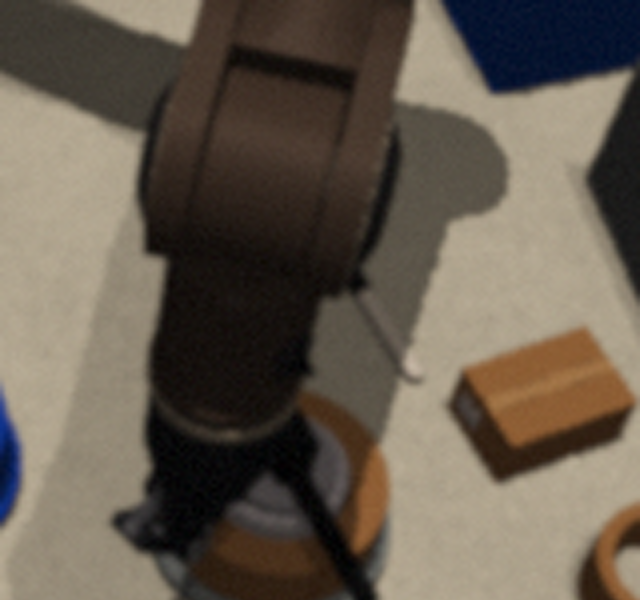

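Run:
```python
from h import *
from cell import r
p=r.get_tcp_pos(); r.move_linear([p[0],p[1],.17],.2); r.move_linear([.55,-.03,.17],.25); 
ims=[]
for n in("top","scene"):
    c=r.read_camera(n); pickle.dump(c,open(n+"5.pkl","wb"))
    b=(170,300,130,270) if n=="top" else (340,470,180,320)
    ims.append(cv2.resize(c["image"][b[2]:b[3],b[0]:b[1]],None,fx=3,fy=3,interpolation=cv2.INTER_CUBIC))
cv2.imwrite("pics/p5.png",np.hstack(ims)); print(r.get_force(),r.get_time())
P=cloud(c); s=P[180:320,340:470].reshape(-1,3); g=c["image"][180:320,340:470].max(2).ravel(); d=s[:,:2]-SK; rr=np.hypot(*d.T)
m=(rr>.06)&(rr<.125)&(s[:,2]>.07)&(g<60)&(s[:,1]>.05); print(m.sum(),s[m].mean(0),np.percentile(s[m][:,2],[5,50,95]),np.degrees(np.arctan2(*np.median(d[m],0)[::-1])))
```

```text
[ 0.36827545 -0.19719519  0.55956141] 27.0833
128 [0.67242951 0.19073924 0.10108869] [0.09421949 0.10185056 0.10502253] 8.00675244257207
```

View pics/p5.png

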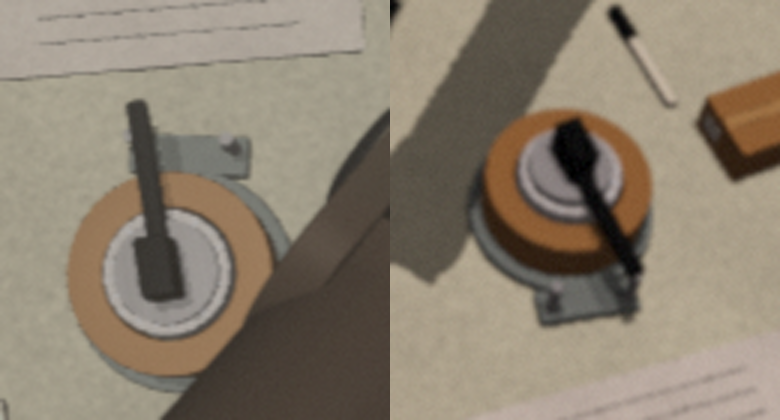

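Run:
```python
from h import *
for f,t in(("scene4",[.649,.094,.086]),("scene3",pp(9.5,.0123))):
    c=load(f+".pkl"); P=cloud(c); g=c["image"].max(2)
    R=np.hypot(P[...,0]-t[0],P[...,1]-t[1]); m=(R<.05)&(P[...,2]>.075)&(g<70)
    z=P[...,2][m]; print(f,m.sum(),np.percentile(z,[0,5,20,50]))
    o=np.argsort(z)[:25]; ys,xs=np.nonzero(m); print(np.c_[xs[o],ys[o],P[m][o].round(3)])
    K,D=KD(c); print(cv2.projectPoints(np.array([t]),np.array(c["rvec"]),np.array(c["tvec"]),K,D)[0])
c=load("scene4.pkl"); cv2.imwrite("pics/z4.png",np.clip(cv2.resize(c["image"][215:285,345:430],None,fx=8,fy=8,interpolation=cv2.INTER_CUBIC).astype(int)*3,0,255))
```

```text
scene4 4515 [0.1214512  0.21279861 0.31754726 0.42508059]
[[3.77e+02 2.60e+02 6.59e-01 9.10e-02 1.21e-01]
 [3.81e+02 2.58e+02 6.56e-01 1.02e-01 1.22e-01]
 [3.79e+02 2.59e+02 6.59e-01 9.60e-02 1.23e-01]
 [3.77e+02 2.59e+02 6.58e-01 9.10e-02 1.24e-01]
 [3.78e+02 2.60e+02 6.62e-01 9.20e-02 1.25e-01]
 [3.81e+02 2.57e+02 6.57e-01 1.01e-01 1.28e-01]
 [3.80e+02 2.58e+02 6.59e-01 9.80e-02 1.28e-01]
 [3.78e+02 2.59e+02 6.61e-01 9.20e-02 1.28e-01]
 [3.76e+02 2.59e+02 6.60e-01 8.80e-02 1.28e-01]
 [3.74e+02 2.58e+02 6.56e-01 8.40e-02 1.29e-01]
 [3.77e+02 2.58e+02 6.58e-01 9.10e-02 1.29e-01]
 [3.78e+02 2.58e+02 6.59e-01 9.30e-02 1.29e-01]
 [3.82e+02 2.56e+02 6.55e-01 1.04e-01 1.29e-01]
 [3.75e+02 2.59e+02 6.61e-01 8.40e-02 1.32e-01]
 [3.79e+02 2.58e+02 6.60e-01 9.50e-02 1.32e-01]
 [3.76e+02 2.58e+02 6.59e-01 8.70e-02 1.33e-01]
 [3.83e+02 2.53e+02 6.50e-01 1.07e-01 1.33e-01]
 [3.82e+02 2.55e+02 6.55e-01 1.03e-01 1.34e-01]
 [3.81e+02 2.56e+02 6.57e-01 1.00e-01 1.34e-01]
 [3.75e+02 2.58e+02 6.60e-01 8.40e-02 1.34e-01]
 [3.80e+02 2.57e+02 6.60e-01 9.70e-02 1.34e-01]
 [3.77e+02 2.57e+02 6.58e-01 9.00e
[... 899 characters left out ...]
01 1.86e-01 9.60e-02]
 [4.21e+02 2.71e+02 6.99e-01 1.95e-01 9.60e-02]
 [4.11e+02 2.56e+02 6.54e-01 1.84e-01 9.70e-02]
 [4.16e+02 2.65e+02 6.81e-01 1.88e-01 9.70e-02]
 [4.20e+02 2.71e+02 6.99e-01 1.92e-01 9.70e-02]
 [4.12e+02 2.58e+02 6.60e-01 1.84e-01 9.70e-02]
 [4.24e+02 2.70e+02 6.98e-01 2.03e-01 9.70e-02]
 [4.09e+02 2.53e+02 6.45e-01 1.81e-01 9.70e-02]
 [4.18e+02 2.68e+02 6.90e-01 1.90e-01 9.70e-02]
 [4.18e+02 2.69e+02 6.93e-01 1.89e-01 9.80e-02]
 [4.10e+02 2.53e+02 6.45e-01 1.83e-01 9.80e-02]
 [4.22e+02 2.71e+02 7.00e-01 1.97e-01 9.80e-02]]
[[[423.20741725 267.02203891]]][ WARN:0@0.264] global loadsave.cpp:1063 imwrite_ Unsupported depth image for selected encoder is fallbacked to CV_8U.
```

View pics/z4.png

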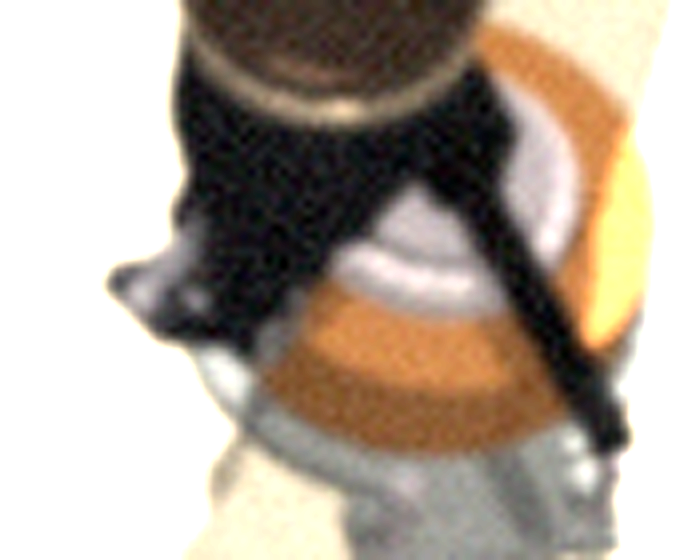

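Run:
```python
from h import *
from cell import r
for f,t,zl in(("scene4",[.6489,.0939,.086],.075),):
    c=load(f+".pkl"); P=cloud(c)
    R=np.hypot(P[...,0]-t[0],P[...,1]-t[1]); m=(R<.04)&(P[...,2]>zl)&(P[...,2]<zl+.06)
    ys,xs=np.nonzero(m); o=np.argsort(P[m][:,2]); print(f,m.sum()); print(np.c_[xs[o],ys[o],P[m][o].round(3)][:14].tolist())
r.reach([.60,-.03,.20],O(0)); print(r.get_tcp_pos(),r.get_finger_gap(),r.get_time())
for n in("scene",):
    c=r.read_camera(n); pickle.dump(c,open(n+"6.pkl","wb"))
    K,D=KD(c); p=r.get_tcp_pos(); uv=cv2.projectPoints(np.array([p]),np.array(c["rvec"]),np.array(c["tvec"]),K,D)[0].ravel(); print(uv)
    u,v=uv.astype(int); k=cv2.resize(c["image"][v-60:v+20,u-45:u+45],None,fx=7,fy=7,interpolation=cv2.INTER_CUBIC); k=np.clip(k.astype(int)*2,0,255).astype(np.uint8)
    cv2.circle(k,(int((uv[0]-u+45)*7),int((uv[1]-v+60)*7)),4,(0,0,255),1); cv2.imwrite("pics/tip.png",k)
```

```text
scene4 23
[[377.0, 260.0, 0.659, 0.091, 0.121], [381.0, 258.0, 0.656, 0.102, 0.122], [379.0, 259.0, 0.659, 0.096, 0.123], [377.0, 259.0, 0.658, 0.091, 0.124], [378.0, 260.0, 0.662, 0.092, 0.125], [381.0, 257.0, 0.657, 0.101, 0.128], [380.0, 258.0, 0.659, 0.098, 0.128], [378.0, 259.0, 0.661, 0.092, 0.128], [376.0, 259.0, 0.66, 0.088, 0.128], [374.0, 258.0, 0.656, 0.084, 0.129], [377.0, 258.0, 0.658, 0.091, 0.129], [378.0, 258.0, 0.659, 0.093, 0.129], [382.0, 256.0, 0.655, 0.104, 0.129], [375.0, 259.0, 0.661, 0.084, 0.132]]
[ 0.59989024 -0.0299749   0.19972539] 0.00048405827372545733 28.9833
[323.35236244 231.30377221]
```

View pics/tip.png

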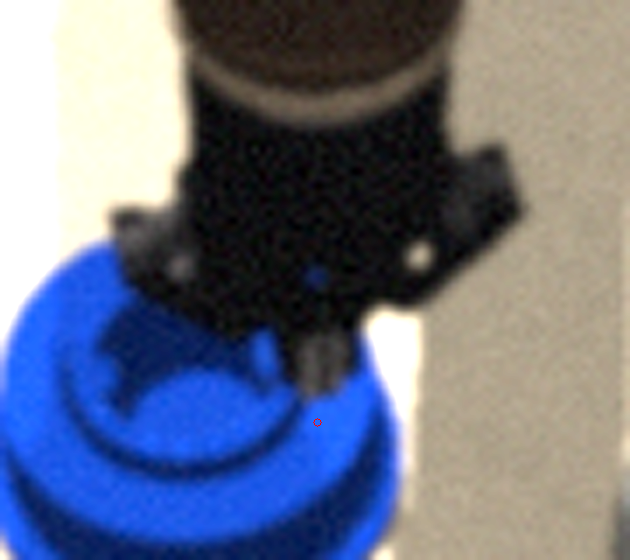

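```bash
sed -i 's/z=.086/z=.072/' h.py
python3 - <<'E'
from push import *
a=9
r.reach(pp(a,.040,z=.19),O(a-90)); r.move_linear(pp(a,.036),.2)
r.pause(.15); f0=np.mean([r.get_force() for _ in range(3)],0); np.save("f0.npy",f0); print(f0,r.get_tcp_pos(),r.get_time())
hit=r.move_linear(pp(a,.012),.05,threshold=2.5)
p=r.get_tcp_pos(); t=np.radians(a); print(hit,"off",(p[:2]-SK)@[-np.sin(t),np.cos(t)],r.get_force()-f0,r.get_time())
c=r.read_camera("scene"); cv2.imwrite("pics/s7.png",cv2.resize(c["image"][180:310,340:470],None,fx=4,fy=4,interpolation=cv2.INTER_CUBIC))
E
```

```text
[-0.31214373 -0.91017689 -0.57384025] [0.68249511 0.22987239 0.07392663] 31.3583
False off 0.01185733682374988 [-0.08273266  1.22977     1.34410568] 31.9917
```

View pics/s7.png

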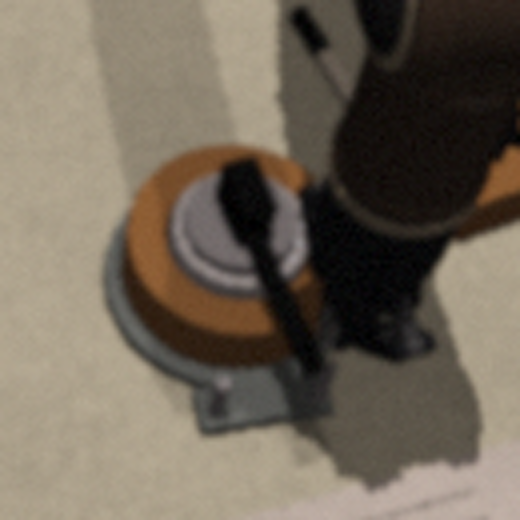

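Run:
```python
from push import *
a=5.5;f0=np.load("f0.npy")
while a>-30:
    a-=5; hit=r.move_linear(pp(a,.018),.06,ori=O(a-90),threshold=7); f=r.get_force()-f0
    print(a,hit,"ft%.2f"%tang(f,a),f.round(1),"t%.1f"%r.get_time())
    if hit: break
c=r.read_camera("scene"); cv2.imwrite("pics/s8.png",cv2.resize(c["image"][180:310,340:470],None,fx=4,fy=4,interpolation=cv2.INTER_CUBIC))
```

```text
0.5 False ft1.08 [ 0.4  1.1 -0.2] t32.4
-4.5 False ft0.89 [-0.1  0.9  0.1] t32.7
-9.5 False ft1.53 [-0.5  1.6 -0. ] t33.0
-14.5 False ft0.55 [0.2 0.5 1.4] t33.3
-19.5 False ft1.63 [1.5 1.2 1. ] t33.6
-24.5 False ft0.75 [1.2 0.3 1.1] t33.9
-29.5 False ft0.91 [0.6 0.7 0.5] t34.2
-34.5 False ft1.09 [1.  0.6 0.3] t34.5
```

View pics/s8.png

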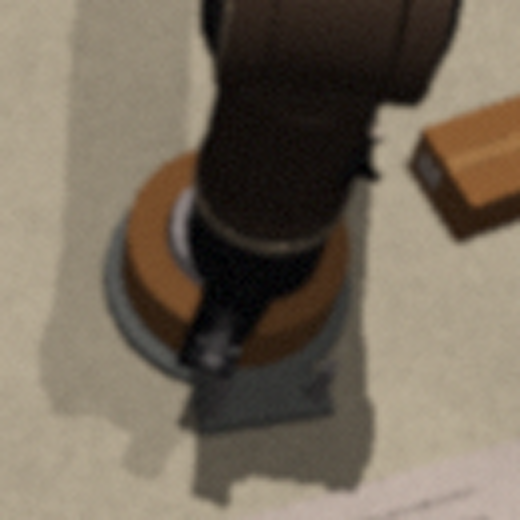

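Run:
```python
from push import *
run(-34.5,5.0,-80,thr=6,sp=.04)
```

```text
-36.5 False act-36.4 r0.1065 ft0.92 [-0.1  1.2  0.7] m [ 0.06  0.03 -0.  ] t34.8
-38.5 False act-38.5 r0.1066 ft0.22 [-0.   0.3  0.1] m [ 0.03 -0.01 -0.03] t35.1
-40.5 False act-40.5 r0.1066 ft1.29 [1.1 0.8 0.4] m [-0.01  0.   -0.04] t35.3
-42.5 False act-42.5 r0.1066 ft0.71 [-0.2  1.2  0.2] m [-0.    0.03 -0.  ] t35.6
-44.5 False act-44.5 r0.1066 ft1.31 [0.9 0.9 0.7] m [ 0.01  0.02 -0.03] t35.8
-46.5 False act-46.5 r0.1066 ft0.05 [-0.6  0.7  1.2] m [-0.07 -0.05  0.05] t36.1
-48.5 False act-48.5 r0.1066 ft0.90 [0.4 0.9 1. ] m [-0.04 -0.01 -0.03] t36.3
-50.5 False act-50.5 r0.1066 ft1.33 [ 0.7  1.2 -0. ] m [ 0.01 -0.04  0.03] t36.6
-52.5 False act-52.5 r0.1066 ft0.99 [0.5 0.9 0.8] m [-0.03  0.03 -0.  ] t36.8
-54.5 False act-54.5 r0.1065 ft1.30 [ 1.2  0.5 -0. ] m [ 0.   -0.01 -0.01] t37.1
-56.5 False act-56.5 r0.1066 ft1.56 [0.6 1.9 0.9] m [0.02 0.04 0.04] t37.3
-58.5 False act-58.5 r0.1066 ft0.88 [0.5 0.9 0.9] m [-0.03 -0.01 -0.01] t37.6
-60.5 False act-60.5 r0.1066 ft0.42 [-0.3  1.4  0.1] m [ 0.03  0.   -0.03] t37.8
-62.5 False act-62.5 r0.1066 ft1.01 [0.9 0.5 1.8] m [-0.04 -0.02 -0.
[... 326 characters left out ...]
72.5 False act-72.2 r0.1065 ft3.23 [2.6 2.4 1.6] m [ 0.32 -0.52  0.01] t39.3
-73.5 False act-73.4 r0.1066 ft3.79 [2.9 3.5 5.3] m [ 0.39 -0.43 -0.06] t39.6
-74.5 False act-74.4 r0.1068 ft3.68 [2.9 3.3 5.9] m [ 0.36 -0.55 -0.  ] t39.9
-75.5 False act-75.4 r0.1069 ft3.63 [3.2 2.2 5.9] m [ 0.27 -0.57 -0.  ] t40.1
-76.5 False act-76.4 r0.1069 ft4.05 [3.5 2.6 6.4] m [ 0.3  -0.59  0.03] t40.4
-77.5 False act-77.4 r0.1069 ft3.92 [3.5 2.4 6.3] m [ 0.34 -0.63  0.01] t40.7
-78.5 False act-78.4 r0.1069 ft3.38 [3.  2.  5.8] m [ 0.27 -0.62 -0.05] t41.0
-79.5 False act-79.4 r0.1070 ft3.20 [2.9 2.2 6.6] m [ 0.26 -0.57 -0.01] t41.2
-80.5 False act-80.4 r0.1070 ft3.85 [3.6 2.  6.2] m [ 0.25 -0.63  0.02] t41.5
```

Run:
```python
from h import *
from cell import r
p=r.get_tcp_pos(); print(p); r.move_linear([p[0],p[1],.13],.2); 
q=pp(-60,.16,z=.14); r.move_linear(q,.3)
ims=[]
for n in("top","scene"):
    c=r.read_camera(n); pickle.dump(c,open(n+"9.pkl","wb"))
    b=(170,300,130,270) if n=="top" else (340,470,180,320)
    ims.append(cv2.resize(c["image"][b[2]:b[3],b[0]:b[1]],None,fx=3,fy=3,interpolation=cv2.INTER_CUBIC))
cv2.imwrite("pics/p9.png",np.hstack(ims)); print(r.get_force(),r.get_time())
```

```text
[0.61868811 0.07687242 0.07241354]
[-0.37718972 -0.41719169 -0.07741164] 42.8083
```

View pics/p9.png

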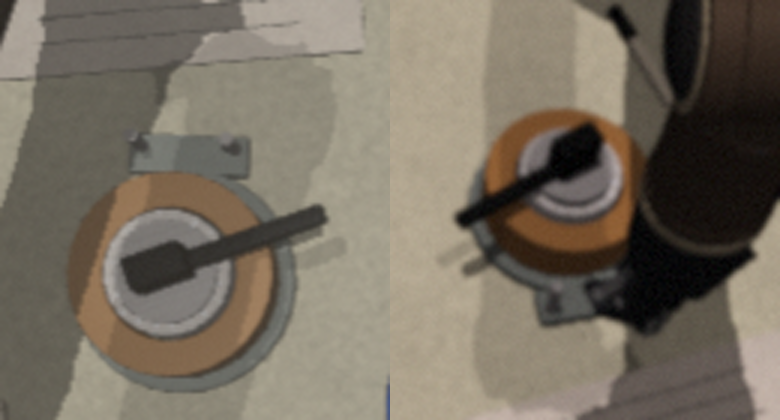

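```bash
sed -i 's/z=.072/z=.056/' h.py
python3 - <<'E'
from push import *
a=-71
r.move_linear(pp(a,.036,z=.125),.25,ori=O(a-90)); r.move_linear(pp(a,.036),.15)
r.pause(.1); f0=np.mean([r.get_force() for _ in range(3)],0); np.save("f0.npy",f0); print(f0,r.get_tcp_pos(),r.get_time())
hit=r.move_linear(pp(a,.018),.04,threshold=4); print(hit,r.get_force()-f0,r.get_time())
a=run(-71,8,-80,thr=6,sp=.02,fine=-1)
E
```

```text
[-0.6780699   0.37872705  0.0858886 ] [0.65246759 0.08994716 0.05716441] 44.25
False [ 0.77285186  0.56218645 -0.90493611] 44.85
-72 False act-71.6 r0.1064 ft4.06 [ 3.7  1.6 -1. ] m [ 0.41 -0.84 -0.01] t45.1
-73 False act-72.5 r0.1065 ft5.14 [ 5.   1.1 -3. ] m [ 0.39 -1.07  0.07] t45.4
-74 False act-73.4 r0.1065 ft6.43 [ 6.2  1.9 -2.8] m [ 0.44 -1.25  0.04] t45.7
-75 False act-74.3 r0.1066 ft7.96 [ 8.   1.  -4.1] m [ 0.42 -1.54  0.02] t46.0
-76 False act-75.1 r0.1067 ft9.18 [ 9.3  0.7 -5.3] m [ 0.42 -1.79  0.09] t46.2
```

Run:
```python
from push import *
f0=np.load("f0.npy"); a=-76.6
r.move_linear(pp(a,.018),.015,ori=O(a-90),threshold=4)
fs=[]
for _ in range(3): fs.append(tang(r.get_force()-f0,a)); r.pause(.05)
print(fs,r.get_time())
r.move_linear(pp(a,.050),.12); r.move_linear(pp(a,.050,z=.16),.25); r.move_linear(pp(-60,.17,z=.17),.3)
ims=[]
for n in("top","scene"):
    c=r.read_camera(n); pickle.dump(c,open(n+"10.pkl","wb")); cv2.imwrite(f"pics/{n}10.png",c["image"])
    b=(170,300,130,270) if n=="top" else (340,470,180,320)
    ims.append(cv2.resize(c["image"][b[2]:b[3],b[0]:b[1]],None,fx=3,fy=3,interpolation=cv2.INTER_CUBIC))
cv2.imwrite("pics/p10.png",np.hstack(ims)); print(r.get_force(),r.get_time())
```

```text
[np.float64(9.547039887290067), np.float64(10.677293824166448), np.float64(9.720843619705409)] 46.625
[ 0.78609399 -0.01614973  0.16436059] 48.3667
```

View pics/p10.png

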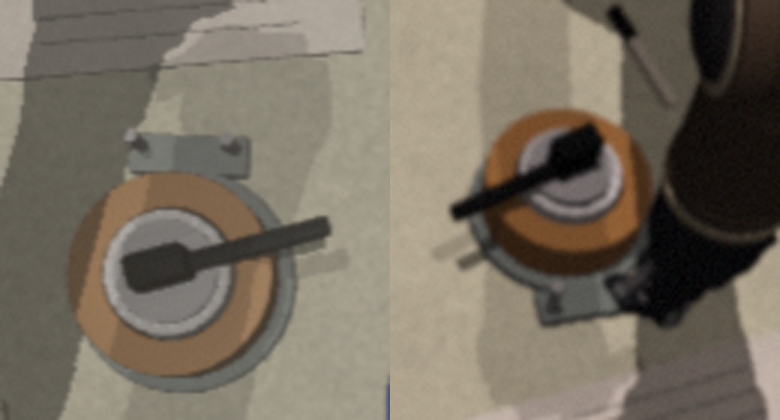

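View pics/scene10.png

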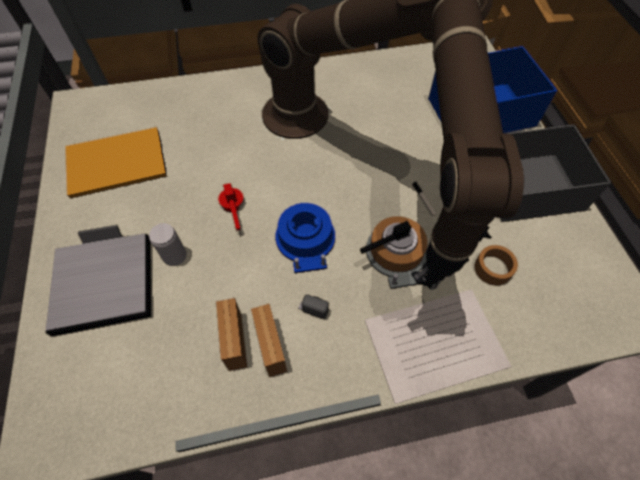

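Run:
```python
from cell import r
print(r.get_tcp_pos(),r.get_time()); r.finish_job()
```

```text
[0.78207296 0.1705537  0.16930406] 48.3667
the job is handed in; nothing more can be done
```

The hub lock is in the grey unwinder's socket and tightened. I handed the job in at 48.4 s with the gripper clear of everything.

- **Fit:** I gripped the lock by its bar and lowered it in with the lever about 12° anticlockwise of the unwinder's x. It went in without catching and met the seat about 2 mm below the mean height, so the lock tightened late in its range.
- **Tightness:** I pushed the lever clockwise with the shut fingertips until the sideways push at the lever end read 9.5 to 10.7 N, about 1 N m. That is inside the 8 to 12 N range, and no reading after any push went above it. The lever ended about 73° clockwise of the unwinder's x.
- **Missed pushes:** The shut fingertips turned out to sit roughly 17 mm higher than the tool position says. The first push sweep passed over the lever without moving it. The second turned it to about -71° and then rode up over it, with about 6 N of vertical force. The third, lower push did the tightening.
- **Last check:** In the final pictures the lock is seated in the collar and the lever stayed where I left it after I let go. The other things on the bench look unmoved by eye, though the arm hid part of the area to the unwinder's left; I did not measure their positions again.

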